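Tuck the snack tin away under the drawer's sliding tray

ROBOT

A 6-joint arm with a two-finger parallel gripper is mounted at the origin on the work surface. World frame = base frame: x ahead of the robot, y to its left, z up, the work surface at z = 0. Lengths are in m, angles in rad, forces in N, time in s.
With the tool pointing down it reaches from about 0.275 to 0.725 m from the base axis. Payload 5.6 kg.
Tool frame: the origin (TCP) lies at the very end of the fingers, on their centre line; the grasp point (between the pads) lies 19 mm behind it (manip.grasp_offset is the z of the grasp point in the tool frame, in m); z points along the fingers, y is the line along which they close (so a half turn about z gives the same grasp; the last joint's range is limited). The gripper opens to 85 mm and grips with 20 to 120 N. Pads are 22 mm wide; open, the fingers measure 114 mm over their backs; the gripper's body (76 mm by 85 mm) begins 54 mm behind the grasp point. The pads swing forward as they close: fully open they stand 13 mm farther back than shut.
Start: joints at [-0.875, 0.255, 0.108, 0, -1.424, -0.285], TCP at [0.22, -0.504, 0.231] pointing down, gripper open.
Joint ranges: [-2.95, 2.95], [-1.21, 1.97], [-1.09, 1.5], [-2.87, 1.71], [-2.94, -0.07], [-3.05, 3.05]. Speed limits (rad/s): [2.57, 2.57, 3.14, 3.14, 3.14, 3.14].

INTERFACE

Orientations are given as a 3x3 rotation matrix whose columns are the frame's x, y, z axes.
In Python, from station import status, get_image, manip gives the robot as it stands.
- The arm moves only by the tool apply_moves, never from a script. Its argument "rows" is a list that holds one entry, the list of rows, each a list of 7 numbers: the shift along the tool's x, y, z as a fraction of full scale, then the turn, a rotation vector about the tool's x, y, z as a fraction of full scale, then the opening, from 0 (shut) to 1 (fully open). A call has 1 to 8 rows; each row shifts and turns the commanded pose from where the row before left it, along the tool's axes as they then stand; what a row does not reach is not made up. Full scale, the value 1, is 0.025 m for a shift and 0.12 rad for a turn. A row lasts 1/10 s, in which the tool goes at most 50 mm and 8.59 degrees, less where a joint would pass 70% of its speed; a pose out of reach is approached as far as the arm can. A call with a number of a shift or a turn outside -1 to 1 is refused whole. A call with a gripper value outside its range is refused whole. The fingers move at their own pace and stop on an object; "squeeze" is the grip in N (left out, the last holds). Time passes only in rows, so rows that do not move let the fingers close. It gives the time, the measured TCP pose, the force, the opening and the grip force at its end, in the units of the state.
- status.sense(): the state, without advancing time (a new reading comes with each control period).
- get_image(name): name is "scene" or "top"; returns a dict with "color" (420x560x3 uint8, red, green, blue), "mtx" (3x3 intrinsics, pixels), "R" (3x3) and "t" (3): a world point X has camera coordinates R X + t. Camera axes: x right, y down, z forward; pixel columns grow to the right and rows downward; lengths in m; the calibration is good to about 2 mm. A picture is of the moment at which its call begins. There is no depth.
- manip.finish_job(): hands the job in; it is judged then, once.
The state is a dict: "time": time; "joints": joint angles; "qd": joint speeds; "tau": joint torques, N m; "position": TCP position; "ee_rot": TCP orientation; "contact_force": force on the tool from outside, world axes, zero at the start; "torque": the same for the moment, N m; "width": finger opening in m; "grasp_force": force on a finger pad.
Only numpy, scipy, OpenCV 4.12 (cv2) and the standard library are available. Lean on these libraries where they do the work, as an engineer would, in place of code of your own. Each camera call takes 0.05 s, during which the arm holds its last target. There are 200 camera calls.

TASK

Put the snack tin away in the open kitchen drawer: push the drawer's sliding tray all the way back, and slide the tin, standing flat and lengthways, into the low space under the tray until its end meets the back of the drawer. Do not drop or fling the tin, and leave the plates, bowl, cup and fork where they are.

Things in the scene. Friction and masses are not known exactly. Their poses are not given: they have to be found in the camera images.
- drawer: Beech drawer, fixed, pulled out of a white kitchen unit towards the robot, over the table. Origin: its middle in plan, at table level; x points to the drawer's back, y to its left. Inside 470 mm deep, 380 mm wide. Floor's upper face 16 mm above the table; side and back walls (12 mm thick) end 108 mm above the table. A fixed worktop starts 270 mm beyond the origin, top 170 mm high.
- drawer_back (a point): Foot of the drawer's back wall: on its inner face, mid-width, at the level of the drawer floor's upper face; axes as the drawer's. The white front panel's inner face is 470 mm before it (at x = -0.470); the panel is 20 mm thick, 446 mm wide and ends 112 mm above the drawer floor, with a bar handle outside. The drawer's front left part, y from -5 to 178 mm, is free of things.
- tray (a joint): Shallow white divider tray that slides front to back on runners along the side walls. 0 m = fully back, against the back wall; grows as it comes forward, at most 0.100. Slides with about 2 N and stays put. 190 mm deep, as wide as the drawer, 32 mm high, 5 mm walls; underside 58 mm, rim 90 mm above the drawer floor. Beneath it all is free but 12 mm for the runner at each side.
- tray_front (a point): Middle of the tray's front lower edge (on the outside of its front wall, level with its underside); moves with the tray.
- tin: Closed stainless steel snack tin with clipped lid, a plain block 160 mm long (its x axis), 60 mm wide (y), 50 mm high, 0.17 to 0.35 kg, evenly filled, alike at both ends. Origin: centre of its underside. It starts on the table to the left or right of the drawer.
- plate_1: Lowest of a stack of four blue plates, 170 mm across, stack 38 mm high, standing on the drawer floor in the front right part of the drawer (negative y); origin at the centre of its underside. Bystander.
- plate_4: Topmost of the four plates; origin at the centre of its underside. Bystander.
- bowl: Green suction bowl, 112 mm across and 44 mm high, standing on the stack of plates (its rim 72 mm above the drawer floor); origin at the centre of its underside. Bystander.
- cup: Steel sippy cup with two side handles, 70 mm across (120 mm over the handles along y) and 112 mm high, standing on the table on the side of the drawer where the tin is not; origin at the centre of its underside. Bystander.
- fork: Yellow plastic toddler fork, 138 mm long (x), 24 mm wide, 8 mm high, lying on the table near the cup; origin about mid-length, at table level. Bystander.
Mind the look-alikes: they are no part of the job. Leave any brown or green look-alike of the tin alone.

How it is judged:
By the outcome, as a careful person would: the job done as asked, in the order asked, and still so for the second after the job is handed in, with the robot touching nothing.
It also fails if it takes over 64 s, if anything falls off the work surface, if the arm or the gripper's body presses on something with over 40 N, if the wrist force passes 120 N, or if a joint passes its speed limit or range.

## Working session

There is one attempt and no reset: what is moved stays moved. The work goes in short steps, Python scripts to look and compute and a tool call to move; the robot and the scene stay as the last step left them, time stands still between calls to the robot, and variables do not carry over. Pictures are saved under pics/ and viewed, at most 13 in all, crops included, and the job is handed in when it is done.

Besides the shell and the picture viewer there is one more tool, called after "Request:" by a JSON object that holds its "method" and its "body", one argument or row to a line. apply_moves: Moves the arm, as the interface text tells. Its arguments: {"type":"object","properties":{"rows":{"type":"array","items":{"type":"array","items":{"type":"array","items":{"type":"number","minimum":-1,"maximum":1}}}},"squeeze":{"type":"number"}},"required":["rows"]}

```bash
mkdir -p pics
python3 - <<'E'
from station import status,get_image,manip
import cv2,json,numpy as np
s=status.sense();print({k:np.round(v,3).tolist() for k,v in s.items()},manip.grasp_offset)
for n in("scene","top"):
    d=get_image(n);cv2.imwrite(f"pics/{n}0.png",d["color"][:,:,::-1])
    print(n,np.round(d["mtx"],1).tolist(),np.round(d["R"],4).tolist(),np.round(d["t"],4).tolist())
E
```

```text
{'time': 0.0, 'joints': [-0.875, 0.256, 0.107, -0.0, -1.424, -0.285], 'qd': [-0.0, 0.001, 0.001, -0.001, -0.0, -0.001], 'tau': [0.001, -38.663, 23.794, 5.365, -0.006, 0.0], 'position': [0.22, -0.504, 0.23], 'ee_rot': [[-0.917, -0.399, -0.001], [-0.399, 0.917, 0.002], [0.0, 0.002, -1.0]], 'contact_force': [-0.353, -0.426, 0.876], 'torque': [0.01, -0.041, 0.051], 'grasp_force': 0.0, 'width': 0.085} -0.0187
scene [[458.3, 0.0, 278.8], [0.0, 458.3, 219.4], [0.0, 0.0, 1.0]] [[-0.8745, 0.4849, 0.0104], [0.4048, 0.7414, -0.5352], [-0.2673, -0.4639, -0.8446]] [0.4337, -0.2351, 1.4905]
top [[404.4, 0.0, 279.4], [0.0, 404.4, 206.8], [0.0, 0.0, 1.0]] [[-0.0053, -0.9998, 0.0178], [-0.9961, 0.0037, -0.0881], [0.088, -0.0182, -0.996]] [0.0587, 0.5287, 1.1519]
```

View pics/scene0.png

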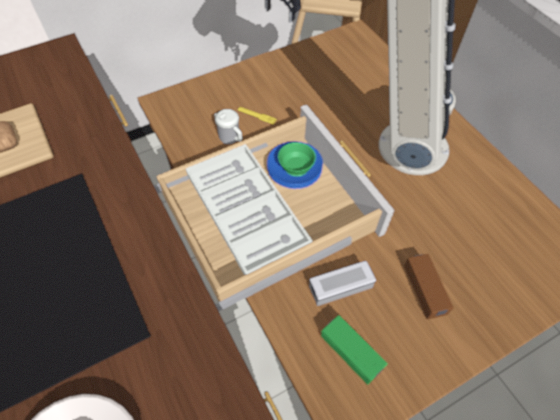

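View pics/top0.png

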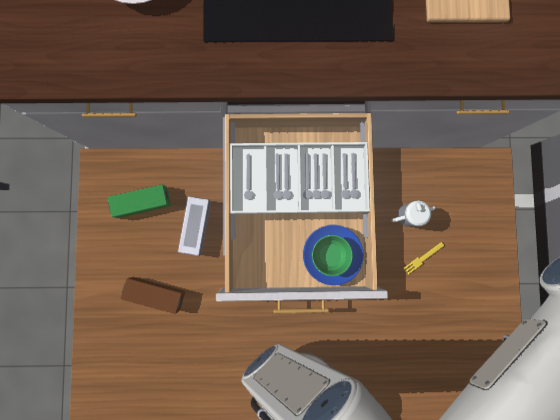

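The top view shows the open drawer at columns 225–375, rows 112–300, with the tray at rows 143–213. Three things could be taken for the tin: the steel block at (194,226), the green one at (138,201) and the brown one at (153,295). I choose the steel one and check it in a crop.

Run:
```python
import cv2,numpy as np
im=cv2.imread("pics/top0.png")
a=cv2.resize(im[190:262,170:220],None,fx=8,fy=8,interpolation=cv2.INTER_CUBIC)
def grid(a,x0,y0,f,s):
    for i in range(0,a.shape[1],f*s):
        cv2.line(a,(i,0),(i,6),(0,0,255),1);cv2.putText(a,str(x0+i//f),(i,16),0,.4,(0,0,255),1)
    for i in range(0,a.shape[0],f*s):
        cv2.line(a,(0,i),(6,i),(0,0,255),1);cv2.putText(a,str(y0+i//f),(8,i+4),0,.4,(0,0,255),1)
    return a
cv2.imwrite("pics/tin.png",grid(a,170,190,8,5))
b=cv2.resize(im[100:310,210:395],None,fx=2.8,fy=2.8,interpolation=cv2.INTER_CUBIC)
b=cv2.resize(im[100:305,210:395],(555,600) and None,fx=2.9,fy=2.9,interpolation=cv2.INTER_CUBIC)
for i in range(0,185,10):
    cv2.putText(b,str(210+i),(int(i*2.9),10),0,.33,(0,0,255),1);cv2.line(b,(int(i*2.9),12),(int(i*2.9),18),(0,0,255),1)
for i in range(0,205,10):
    cv2.putText(b,str(100+i),(0,int(i*2.9)+4),0,.33,(0,0,255),1);cv2.line(b,(24,int(i*2.9)),(30,int(i*2.9)),(0,0,255),1)
cv2.imwrite("pics/drw.png",b)
```

```text
(no output)
```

View pics/tin.png

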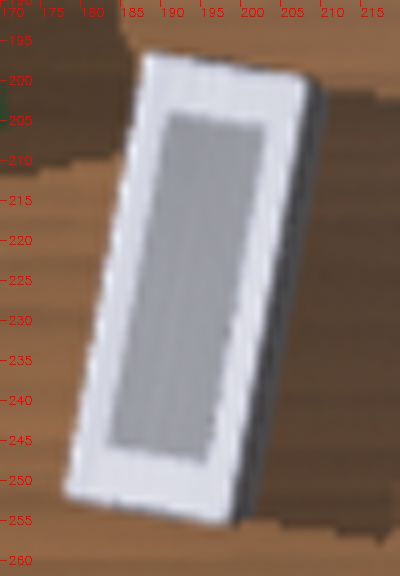

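View pics/drw.png

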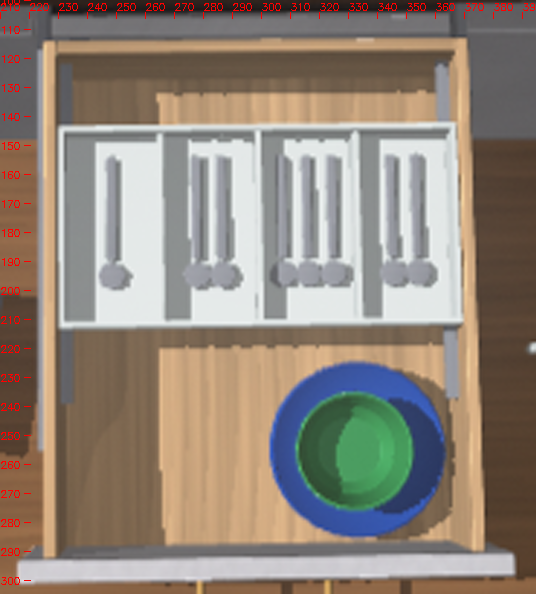

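The crop shows a silver tin with a grey lid; its top corners are at (188,197), (208,200), (199,255) and (178,252), so this is the steel tin. In the drawer crop the tray rim runs along rows 143–213, and the front panel's top is at rows 291–299.

```bash
cat > h.py <<'E'
import numpy as np
from station import status,get_image,manip
def ray(d,uv,z):
    R,t,K=map(np.array,(d["R"],d["t"],d["mtx"]))
    c=-R.T@t; r=R.T@np.linalg.solve(K,[*uv,1]); return c+r*(z-c[2])/r[2]
def proj(d,X):
    p=np.array(d["mtx"])@(np.array(d["R"])@np.array(X)+np.array(d["t"]));return p[:2]/p[2]
E
python3 - <<'E'
from h import *
d=get_image("top")
for n,z,ps in [("tin",.05,[(188.1,196.5),(208.4,199.5),(199,255.4),(178.2,251.5)]),
 ("rim back",.108,[(224.8,114.5),(371,113.4)]),("panel in",.128,[(216.9,293.4),(386.9,291)]),("panel out",.128,[(216.2,299.3),(387.2,297.9)]),
 ("tray front",.106,[(230.7,213.1),(369,212.1)]),("tray back",.106,[(230.7,143.8),(366.9,142.8)])]:
    P=np.array([ray(d,p,z) for p in ps]);print(n,P[:,:2].round(4).tolist(),"mean",P.mean(0).round(4),"len",np.linalg.norm(np.diff(P,axis=0),axis=1).round(4),"yaw",np.degrees(np.arctan2(*(P[0]-P[1])[[1,0]])).round(2))
    if n=="tin":
        e=(P[0]+P[1]-P[2]-P[3]);print("tin yaw deg",np.degrees(np.arctan2(e[1],e[0])))
E
```

```text
tin [[0.5568, 0.3152], [0.548, 0.2578], [0.3909, 0.2825], [0.402, 0.3406]] mean [0.4744 0.299  0.05  ] len [0.0581 0.1591 0.0592] yaw 81.34
tin yaw deg -9.102693047026904
rim back [[0.776, 0.2062], [0.7793, -0.1965]] mean [0.7777 0.0049 0.108 ] len [0.4027] yaw 90.47
panel in [[0.2953, 0.2211], [0.2981, -0.221]] mean [2.967e-01 1.000e-04 1.280e-01] len [0.4422] yaw 90.37
panel out [[0.2803, 0.2228], [0.2804, -0.2213]] mean [0.2804 0.0008 0.128 ] len [0.4441] yaw 90.02
tray front [[0.5051, 0.1888], [0.5063, -0.1846]] mean [0.5057 0.0021 0.106 ] len [0.3734] yaw 90.19
tray back [[0.6947, 0.1899], [0.6972, -0.1836]] mean [0.6959 0.0031 0.106 ] len [0.3734] yaw 90.38
```

Request:
{"method": "apply_moves", "body": {
  "rows": [
    [[0,0,0,0,0,0.84,0],[0,0,0,0,0,0.84,0],[0,0,0,0,0,0.84,0],[0,0,0,0,0,0.84,0],[-0.49,1,0,0,0,0,0],[-0.49,1,0,0,0,0,0],[-0.49,1,0,0,0,0,0],[-0.49,1,0,0,0,0,0]]
  ]
}}

```text
time: 0.95
position: [0.268, -0.4027, 0.2309]
ee_rot: [[-1.0, -0.007, -0.0], [-0.007, 1.0, 0.001], [0.0, 0.001, -1.0]]
contact_force: [0.4, -0.8, -0.6]
width: -0.0001
grasp_force: 0.0
```

Request:
{"method": "apply_moves", "body": {
  "rows": [
    [[-0.49,1,0,0,0,0,0],[-0.49,1,0,0,0,0,0],[-0.49,1,0,0,0,0,0],[-0.49,1,0,0,0,0,0],[-0.49,1,0,0,0,0,0],[-0.49,1,0,0,0,0,0],[-0.49,1,0,0,0,0,0],[-0.49,1,0,0,0,0,0]]
  ]
}}

```text
time: 1.75
position: [0.3645, -0.2019, 0.2311]
ee_rot: [[-1.0, -0.008, -0.0], [-0.008, 1.0, 0.0], [0.0, 0.0, -1.0]]
contact_force: [0.7, -0.5, -0.1]
width: 0.0004
grasp_force: 0.0
```

Request:
{"method": "apply_moves", "body": {
  "rows": [
    [[-0.49,1,0,0,0,0,0],[-0.49,1,0,0,0,0,0],[-0.49,1,0,0,0,0,0],[-0.49,1,0,0,0,0,0],[-0.49,1,0,0,0,0,0],[-0.49,1,0,0,0,0,0],[-0.49,1,0,0,0,0,0],[0,0,0,0,0,0,0]]
  ]
}}

```text
time: 2.55
position: [0.4495, -0.0253, 0.2306]
ee_rot: [[-1.0, -0.01, -0.001], [-0.01, 1.0, 0.0], [0.001, 0.0, -1.0]]
contact_force: [-0.2, -0.9, 0.1]
width: -0.0
grasp_force: 0.0
```

Request:
{"method": "apply_moves", "body": {
  "rows": [
    [[-0.4,0.75,0,0,0,0,0],[-0.4,0.75,0.8,0,0,0,0],[0,0,1,0,0,0,0],[0,0,1,0,0,0,0],[0,0,1,0,0,0,0],[0,0,1,0,0,0,0],[0,0,1,0,0,0,0],[0,0,0,0,0,0,0]]
  ]
}}

```text
time: 3.35
position: [0.4656, 0.0092, 0.0832]
ee_rot: [[-1.0, -0.007, -0.007], [-0.007, 1.0, -0.002], [0.007, -0.001, -1.0]]
contact_force: [-1.4, -0.1, -0.5]
width: 0.0003
grasp_force: 0.0
```

Request:
{"method": "apply_moves", "body": {
  "rows": [
    [[-0.3,0,0,0,0,0,0],[-0.3,0,0,0,0,0,0],[-0.3,0,0,0,0,0,0],[-0.3,0,0,0,0,0,0],[-0.3,0,0,0,0,0,0],[-0.3,0,0,0,0,0,0],[-0.3,0,0,0,0,0,0],[-0.3,0,0,0,0,0,0]]
  ]
}}

```text
time: 4.15
position: [0.529, 0.0106, 0.0862]
ee_rot: [[-1.0, -0.008, -0.0], [-0.008, 1.0, -0.0], [0.0, -0.0, -1.0]]
contact_force: [-1.2, -1.1, 2.0]
width: -0.0
grasp_force: 0.9
```

Request:
{"method": "apply_moves", "body": {
  "rows": [
    [[-0.25,0,0,0,0,0,0],[-0.25,0,0,0,0,0,0],[-0.2,0,0,0,0,0,0],[-0.2,0,0,0,0,0,0],[-0.1,0,0,0,0,0,0],[-0.1,0,0,0,0,0,0],[-0.1,0,0,0,0,0,0],[0,0,0,0,0,0,0]]
  ]
}}

```text
time: 4.95
position: [0.5589, 0.0109, 0.0862]
ee_rot: [[-1.0, -0.008, 0.0], [-0.008, 1.0, 0.0], [-0.0, 0.0, -1.0]]
contact_force: [-0.6, -0.7, -0.7]
width: -0.0
grasp_force: 0.2
```

Request:
{"method": "apply_moves", "body": {
  "rows": [
    [[-0.1,0,0,0,0,0,0],[-0.1,0,0,0,0,0,0],[-0.05,0,0,0,0,0,0],[0,0,0,0,0,0,0]]
  ]
}}

```text
time: 5.35
position: [0.5651, 0.011, 0.0863]
ee_rot: [[-1.0, -0.008, 0.0], [-0.008, 1.0, 0.0], [-0.0, 0.0, -1.0]]
contact_force: [-0.9, 0.5, -0.4]
width: 0.0002
grasp_force: 0.2
```

Request:
{"method": "apply_moves", "body": {
  "rows": [
    [[-0.08,0,0,0,0,0,0],[-0.08,0,0,0,0,0,0],[-0.08,0,0,0,0,0,0],[0,0,0,0,0,0,0]]
  ]
}}

```text
time: 5.75
position: [0.5676, 0.0108, 0.0859]
ee_rot: [[-1.0, -0.007, -0.007], [-0.007, 1.0, -0.0], [0.007, -0.0, -1.0]]
contact_force: [-11.3, 2.0, 6.4]
width: 0.0001
grasp_force: 5.8
```

Request:
{"method": "apply_moves", "body": {
  "rows": [
    [[0.5,0,0,0,0,0,0],[0.5,0,-0.3,0,0,0,0],[0,0,-1,0,0,0,0],[0,0,-1,0,0,0,0],[0,0,-1,0,0,0,0],[0,0,-1,0,0,0,0],[0.3,1,-0.3,0,0,0,1],[0.3,1,0,0,0,0,1]]
  ]
}}

```text
time: 6.55
position: [0.5314, 0.0611, 0.2041]
ee_rot: [[-1.0, -0.006, 0.005], [-0.006, 1.0, 0.001], [-0.005, 0.001, -1.0]]
contact_force: [0.6, 0.8, -0.1]
width: 0.0278
grasp_force: 0.0
```

Request:
{"method": "apply_moves", "body": {
  "rows": [
    [[0.3,1,0,0,0,0,1],[0.3,1,0,0,0,0,1],[0.3,1,0,0,0,0,1],[0.3,1,0,0,0,0,1],[0.3,1,0,0,0,0,1],[0.3,1,0,0,0,0,1],[0.3,1,0,0,0,0,1],[0,0.5,0,0,0,0,1]]
  ]
}}

```text
time: 7.35
position: [0.4759, 0.2495, 0.2022]
ee_rot: [[-1.0, -0.009, 0.001], [-0.009, 1.0, 0.001], [-0.001, 0.001, -1.0]]
contact_force: [0.8, -0.2, 0.2]
width: 0.0855
grasp_force: 0.0
```

Request:
{"method": "apply_moves", "body": {
  "rows": [
    [[0,1,0,0,0,0.7,1],[0,0.6,0,0,0,0.7,1],[0,0,0,0,0,0,1]]
  ]
}}

```text
time: 7.65
position: [0.4777, 0.289, 0.2014]
ee_rot: [[-0.987, 0.16, 0.001], [0.16, 0.987, 0.0], [-0.001, 0.0, -1.0]]
contact_force: [-0.0, -0.3, -0.5]
width: 0.0854
grasp_force: 0.0
```

Run:
```python
from h import *
import cv2
s=status.sense();print(np.round(s["position"],4),np.round(s["ee_rot"],3).tolist(),s["width"])
a=get_image("top")["color"][:,:,::-1];b=get_image("scene")["color"][:,:,::-1]
cv2.imwrite("pics/m1.png",np.hstack([cv2.resize(a[90:310,130:400],(400,326)),cv2.resize(b[100:340,150:440],(394,326))]))
```

```text
[0.4777 0.289  0.2014] [[-0.987, 0.16, 0.001], [0.16, 0.987, 0.0], [-0.001, 0.0, -1.0]] 0.08538613767194336
```

View pics/m1.png

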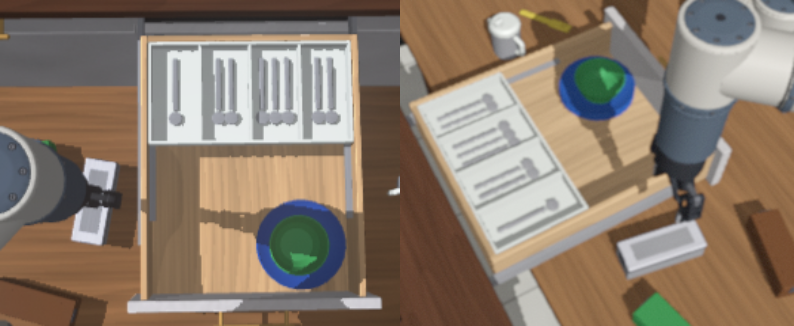

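The picture shows the tray fully back against the drawer's rear wall and the open gripper above the steel tin. Next I descend and grip it.

Request:
{"method": "apply_moves", "body": {
  "rows": [
    [[0.2,0.37,0.8,0,0,0,1],[0,0,1,0,0,0,1],[0,0,1,0,0,0,1],[0,0,1,0,0,0,1],[0,0,1,0,0,0,1],[0,0,1,0,0,0,1],[0,0,1,0,0,0,1],[0,0,0.5,0,0,0,1]]
  ]
}}

```text
time: 8.55
position: [0.4733, 0.2959, 0.0171]
ee_rot: [[-0.987, 0.16, -0.002], [0.16, 0.987, -0.002], [0.002, -0.002, -1.0]]
contact_force: [0.6, -0.6, -0.1]
width: 0.0857
grasp_force: 0.0
```

Request:
{"method": "apply_moves", "body": {
  "rows": [
    [[0,0,0.3,0,0,0,1],[0,0,0,0,0,0,0.3],[0,0,0,0,0,0,0.3],[0,0,0,0,0,0,0.3],[0,0,0,0,0,0,0.3],[0,0,0,0,0,0,0.3]]
  ],
  "squeeze": 40
}}

```text
time: 9.15
position: [0.4748, 0.2984, 0.0127]
ee_rot: [[-0.987, 0.159, 0.002], [0.159, 0.987, 0.002], [-0.002, 0.002, -1.0]]
contact_force: [-0.2, -0.3, 6.7]
width: 0.0592
grasp_force: 45.7
```

Request:
{"method": "apply_moves", "body": {
  "rows": [
    [[0,0,-0.3,0,0,0,0.3],[0,0,-0.8,0,0,0,0.3],[0,0,-1,0,0,0,0.3],[0,0,-1,0,0,0,0.3],[0,0,-1,0,0,0,0.3],[0,0,-1,0,0,0,0.3],[0,0,-0.9,0,0,0,0.3],[0,0,0,0,0,-0.5,0.3]]
  ]
}}

```text
time: 9.95
position: [0.475, 0.2983, 0.1648]
ee_rot: [[-0.995, 0.099, 0.004], [0.099, 0.995, 0.003], [-0.004, 0.004, -1.0]]
contact_force: [0.4, 1.2, -3.0]
width: 0.0593
grasp_force: 45.0
```

Request:
{"method": "apply_moves", "body": {
  "rows": [
    [[0,0,0,0,0,-0.5,0.3],[0,0,0,0,0,-0.39,0.3],[0,-0.6,0,0,0,0,0.3],[0,-1,0,0,0,0,0.3],[0,-1,0,0,0,0,0.3],[0,-1,0,0,0,0,0.3],[0,-1,0,0,0,0,0.3],[0,-1,0,0,0,0,0.3]]
  ]
}}

```text
time: 10.75
position: [0.4739, 0.1557, 0.161]
ee_rot: [[-1.0, -0.005, -0.001], [-0.005, 1.0, -0.001], [0.001, -0.001, -1.0]]
contact_force: [0.2, 0.3, -2.5]
width: 0.0593
grasp_force: 44.9
```

Request:
{"method": "apply_moves", "body": {
  "rows": [
    [[0,-1,0,0,0,0,0.3],[0.2,-1,0,0,0,0,0.3],[0.2,-0.8,0,0,0,0,0.3],[0,0,0,0,0,0,0.3]]
  ]
}}

```text
time: 11.15
position: [0.4637, 0.0849, 0.1611]
ee_rot: [[-1.0, -0.003, -0.002], [-0.003, 1.0, -0.001], [0.002, -0.001, -1.0]]
contact_force: [-0.2, 0.5, -2.7]
width: 0.0594
grasp_force: 44.8
```

Run:
```python
from h import *
import cv2
s=status.sense();print(np.round(s["position"],4),np.round(s["ee_rot"],4).tolist(),s["width"])
a=get_image("top")["color"][:,:,::-1];b=get_image("scene")["color"][:,:,::-1]
cv2.imwrite("pics/m2.png",np.hstack([cv2.resize(a[90:310,130:400],(400,326)),cv2.resize(b[100:340,150:440],(394,326))]))
```

```text
[0.4637 0.0849 0.1611] [[-1.0, -0.003, -0.0017], [-0.003, 1.0, -0.0006], [0.0017, -0.0006, -1.0]] 0.0593508680812757
```

View pics/m2.png

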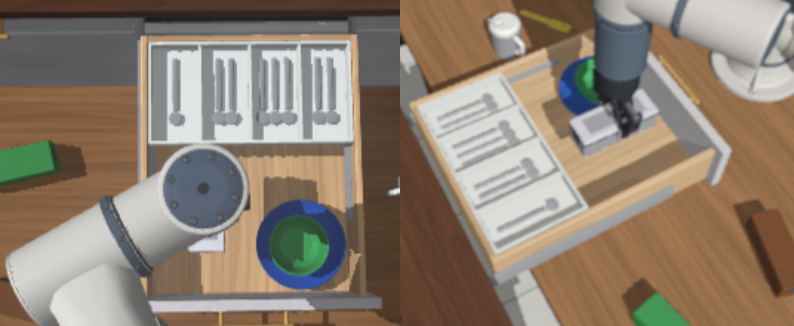

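The tin hangs level above the free front-left part of the drawer. I lower it and slide its front end under the tray while still gripped.

Request:
{"method": "apply_moves", "body": {
  "rows": [
    [[0,0.12,1,0,0,0.03,0.3],[0,0,1,0,0,0,0.3],[0,0,1,0,0,0,0.3],[0,0,1,0,0,0,0.3],[0,0,0.8,0,0,0,0.3],[0,0,0.3,0,0,0,0.3],[0,0,0.1,0,0,0,0.3],[0,0,0,0,0,0,0.3]]
  ]
}}

```text
time: 12.05
position: [0.4658, 0.091, 0.0318]
ee_rot: [[-1.0, -0.003, 0.001], [-0.003, 1.0, 0.0], [-0.001, 0.0, -1.0]]
contact_force: [0.3, 0.3, -2.4]
width: 0.0591
grasp_force: 44.8
```

Request:
{"method": "apply_moves", "body": {
  "rows": [
    [[-0.1,0,0.05,0,0,-0.03,0.3],[-0.4,0,0,0,0,0,0.3],[-0.5,0,0,0,0,0,0.3],[-0.5,0,0,0,0,0,0.3],[-0.5,0,0,0,0,0,0.3],[-0.36,0,0,0,0,0,0.3],[0,0,0.05,0,0,0,0.3],[0,0,0,0,0,0,0.3]]
  ]
}}

```text
time: 12.85
position: [0.5244, 0.0909, 0.0288]
ee_rot: [[-1.0, -0.006, 0.0], [-0.006, 1.0, 0.0], [-0.0, 0.0, -1.0]]
contact_force: [0.4, -0.8, -2.3]
width: 0.0596
grasp_force: 44.9
```

Run:
```python
from h import *
import cv2
s=status.sense();print(np.round(s["position"],4),np.round(s["joints"],3).tolist())
b=get_image("scene")["color"][:,:,::-1]
cv2.imwrite("pics/m3.png",cv2.resize(b[130:310,180:400],(733,600),interpolation=cv2.INTER_CUBIC))
```

```text
[0.5244 0.0909 0.0288] [0.466, 0.373, -0.275, -0.0, -0.922, -2.031]
```

View pics/m3.png

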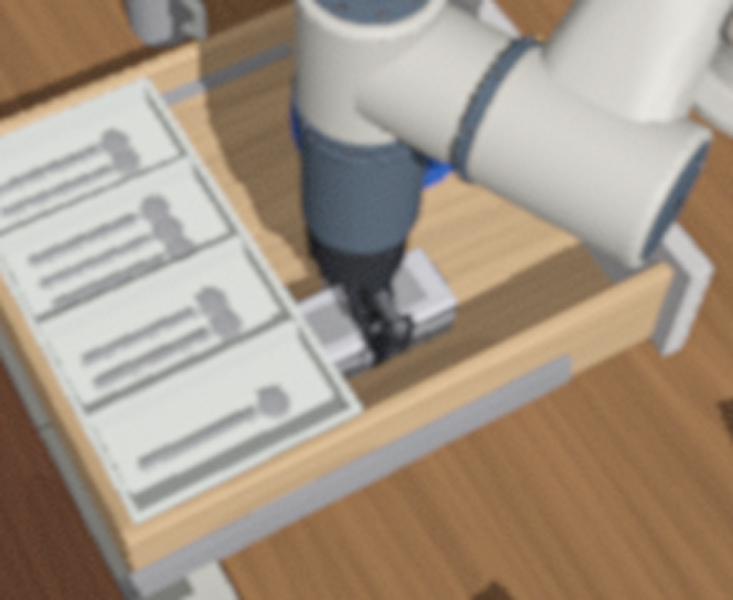

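The picture shows the tin's front end entering under the tray's left compartment, straight and level. I set it down and release it.

Request:
{"method": "apply_moves", "body": {
  "rows": [
    [[0,0,0.04,0,0,0,0.3],[0,0,0.04,0,0,0,0.3],[0,0,0,0,0,0,0.3]]
  ]
}}

```text
time: 13.2
position: [0.5242, 0.0909, 0.0287]
ee_rot: [[-1.0, -0.007, 0.001], [-0.007, 1.0, 0.0], [-0.001, 0.0, -1.0]]
contact_force: [-5.9, -1.0, 10.2]
width: 0.0593
grasp_force: 46.2
```

Request:
{"method": "apply_moves", "body": {
  "rows": [
    [[0,0,-0.05,0,0,0,1],[0,0,0,0,0,0,1],[0,0,0,0,0,0,1],[0,0,-0.6,0,0,0,1],[0,0,-1,0,0,0,1],[0,0,-1,0,0,0,1],[0.5,0,-0.4,0,0,0,0],[1,0,0,0,0,0,0]]
  ]
}}

```text
time: 14.0
position: [0.4885, 0.0912, 0.1046]
ee_rot: [[-1.0, -0.006, 0.004], [-0.006, 1.0, 0.001], [-0.004, 0.001, -1.0]]
contact_force: [-0.4, 1.0, -0.5]
width: 0.059
grasp_force: 0.0
```

Request:
{"method": "apply_moves", "body": {
  "rows": [
    [[1,0,0,0,0,0,0],[1,0,0,0,0,0,0],[0.75,0,0,0,0,0,0],[0,0,0.4,0,0,0,0],[0,0,0,0,0,0,0]]
  ]
}}

```text
time: 14.5
position: [0.4173, 0.09, 0.0921]
ee_rot: [[-1.0, -0.007, -0.001], [-0.007, 1.0, -0.001], [0.001, -0.001, -1.0]]
contact_force: [-0.2, -0.4, -0.7]
width: 0.0
grasp_force: 0.0
```

Run:
```python
from h import *
import cv2
s=status.sense();print(np.round(s["position"],4),np.round(s["ee_rot"],3).tolist(),np.round(s["joints"],3).tolist(),s["width"])
d=get_image("top");a=d["color"][:,:,::-1];b=get_image("scene")["color"][:,:,::-1]
cv2.imwrite("pics/m4.png",np.hstack([cv2.resize(a[130:300,200:380],(400,378)),cv2.resize(b[130:310,200:390],(399,378))]))
```

```text
[0.4173 0.09   0.0921] [[-1.0, -0.007, -0.001], [-0.007, 1.0, -0.001], [0.001, -0.001, -1.0]] [0.582, 0.112, -0.444, -0.0, -1.017, -2.146] 4.3576594878371387e-05
```

View pics/m4.png

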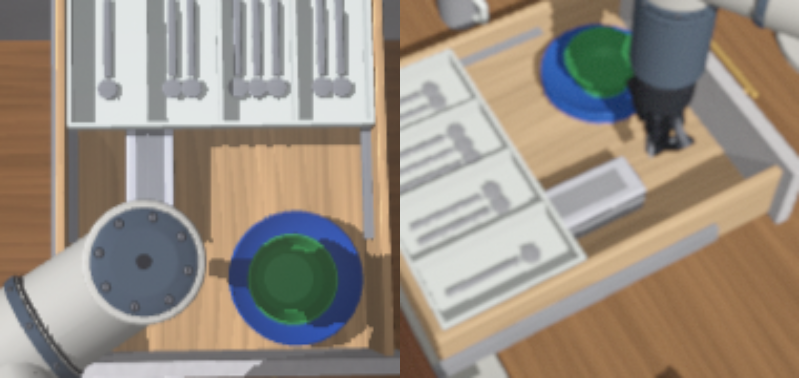

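The tin sits straight with its front end under the tray. I push it first with the tool vertical, then tilted for the last stretch.

Request:
{"method": "apply_moves", "body": {
  "rows": [
    [[0,0.03,1,0,0,0,0],[0,0,1,0,0,0,0],[0,0,0.08,0,0,0,0],[-0.4,0,0,0,0,0,0],[-0.4,0,0,0,0,0,0],[-0.4,0,0,0,0,0,0],[-0.4,0,0,0,0,0,0],[-0.4,0,0,0,0,0,0]]
  ]
}}

```text
time: 15.4
position: [0.4692, 0.0914, 0.0415]
ee_rot: [[-1.0, -0.006, 0.001], [-0.006, 1.0, 0.0], [-0.001, 0.0, -1.0]]
contact_force: [-1.6, 0.5, 1.3]
width: -0.0001
grasp_force: 0.9
```

Request:
{"method": "apply_moves", "body": {
  "rows": [
    [[-0.4,0,0,0,0,0,0],[-0.4,0,0,0,0,0,0],[-0.4,0,0,0,0,0,0],[-0.4,0,0,0,0,0,0],[-0.4,0,0,0,0,0,0],[-0.4,0,0,0,0,0,0],[-0.4,0,0,0,0,0,0],[0,0,0,0,0,0,0]]
  ]
}}

```text
time: 16.2
position: [0.5398, 0.092, 0.041]
ee_rot: [[-1.0, -0.006, 0.002], [-0.006, 1.0, 0.0], [-0.002, 0.0, -1.0]]
contact_force: [-0.2, 0.3, -0.2]
width: 0.0001
grasp_force: 0.0
```

Request:
{"method": "apply_moves", "body": {
  "rows": [
    [[-0.3,0,0,0,0,0,0],[-0.2,0,0,0,0,0,0],[0,0,0,0,0,0,0],[0.8,0,0,0,0,0,0],[0.8,0,-0.3,0,0,0,0],[0,0,-1,0,0,0,0],[0,0,-1,0,0,0,0],[0,0,0,0,-0.5,0,0]]
  ]
}}

```text
time: 17.0
position: [0.5144, 0.0927, 0.1025]
ee_rot: [[-0.998, -0.007, 0.069], [-0.007, 1.0, 0.003], [-0.069, 0.002, -0.998]]
contact_force: [0.1, 0.5, 1.4]
width: -0.0001
grasp_force: 0.0
```

Request:
{"method": "apply_moves", "body": {
  "rows": [
    [[0,0,0,0,-0.7,0,0],[0,0,0,0,-0.7,0,0],[0,0,0,0,-0.7,0,0],[0,0,0,0,-0.7,0,0],[0,0,0,0,0,0,0]]
  ]
}}

```text
time: 17.5
position: [0.5047, 0.0885, 0.0947]
ee_rot: [[-0.925, -0.007, 0.381], [-0.009, 1.0, -0.001], [-0.381, -0.004, -0.925]]
contact_force: [-0.8, -1.1, -1.0]
width: -0.0001
grasp_force: 0.0
```

Run:
```python
from h import *
s=status.sense();print(np.round(s["position"],4),np.round(s["ee_rot"],3).tolist(),np.round(s["joints"],3).tolist(),s["width"])
```

```text
[0.5047 0.0885 0.0947] [[-0.925, -0.007, 0.381], [-0.009, 1.0, -0.001], [-0.381, -0.004, -0.925]] [0.608, 0.043, -0.762, 0.483, -0.49, -2.568] -0.00011892111596994213
```

J6 is nearing its limit, so I give the shut fingers a half turn the other way before tilting on.

Request:
{"method": "apply_moves", "body": {
  "rows": [
    [[0,0,-1,0,0,0,0],[0,0,-1,0,0,-0.9,0],[0,0,0,0,0,-1,0],[0,0,0,0,0,-1,0],[0,0,0,0,0,-1,0],[0,0,0,0,0,-1,0],[0,0,0,0,0,-1,0],[0,0,0,0,0,-1,0]]
  ]
}}

```text
time: 18.3
position: [0.4918, 0.092, 0.1455]
ee_rot: [[-0.615, -0.687, 0.386], [-0.744, 0.668, 0.004], [-0.261, -0.285, -0.922]]
contact_force: [0.2, 0.0, 0.3]
width: 0.0
grasp_force: 0.0
```

Request:
{"method": "apply_moves", "body": {
  "rows": [
    [[0,0,0,0,0,-1,0],[0,0,0,0,0,-1,0],[0,0,0,0,0,-1,0],[0,0,0,0,0,-1,0],[0,0,0,0,0,-1,0],[0,0,0,0,0,-1,0],[0,0,0,0,0,-1,0],[0,0,0,0,0,-1,0]]
  ]
}}

```text
time: 19.1
position: [0.4918, 0.092, 0.1455]
ee_rot: [[0.21, -0.898, 0.386], [-0.974, -0.226, 0.004], [0.084, -0.377, -0.922]]
contact_force: [-0.4, -0.3, -0.2]
width: -0.0003
grasp_force: 0.0
```

Request:
{"method": "apply_moves", "body": {
  "rows": [
    [[0,0,0,0,0,-1,0],[0,0,0,0,0,-1,0],[0,0,0,0,0,-1,0],[0,0,0,0,0,-1,0],[0,0,0,0,0,-1,0],[0,0,0,0,0,-1,0],[0,0,0,0,0,-1,0],[0,0,0,0,0,-1,0]]
  ]
}}

```text
time: 19.9
position: [0.4918, 0.092, 0.1455]
ee_rot: [[0.856, -0.343, 0.386], [-0.374, -0.928, 0.004], [0.357, -0.147, -0.922]]
contact_force: [-0.8, 1.0, 0.2]
width: -0.0
grasp_force: 0.0
```

Request:
{"method": "apply_moves", "body": {
  "rows": [
    [[0,0,0,0,0,-1,0],[0,0,0,0,0,-1,0],[0,0,0,0,0,-1,0],[0,0,0,0,0,-0.3,0],[0,0,0,0,0,0,0]]
  ]
}}

```text
time: 20.4
position: [0.4918, 0.0919, 0.1454]
ee_rot: [[0.922, 0.009, 0.386], [0.008, -1.0, 0.003], [0.386, 0.0, -0.922]]
contact_force: [-0.3, 0.9, 0.5]
width: 0.0001
grasp_force: 0.0
```

Run:
```python
from h import *
s=status.sense();print(np.round(s["position"],4),np.round(s["ee_rot"],3).tolist(),np.round(s["joints"],3).tolist(),s["width"])
```

```text
[0.4918 0.0919 0.1454] [[0.922, 0.009, 0.386], [0.008, -1.0, 0.003], [0.386, 0.0, -0.922]] [0.656, -0.046, -0.678, 0.393, -0.654, 0.645] 7.508974361513072e-05
```

Request:
{"method": "apply_moves", "body": {
  "rows": [
    [[0,0,0,0,0.5,0,0],[0,0,0,0,0.5,0,0],[0,0,0,0,0.5,0,0],[0,0,0,0,0.5,0,0],[0,0,0,0,0.5,0,0],[0,0,0,0,0.5,0,0],[0,0,0,0,0.3,0,0],[0,0,0,0,0,0,0]]
  ]
}}

```text
time: 21.2
position: [0.504, 0.0862, 0.1729]
ee_rot: [[0.75, -0.013, 0.661], [-0.005, -1.0, -0.013], [0.661, 0.006, -0.75]]
contact_force: [0.7, 0.2, -0.2]
width: 0.0
grasp_force: 0.0
```

Run:
```python
from h import *
s=status.sense();print(np.round(s["position"],4),np.round(s["ee_rot"],3).tolist(),np.round(s["joints"],3).tolist(),s["width"])
```

```text
[0.504  0.0862 0.1729] [[0.75, -0.013, 0.661], [-0.005, -1.0, -0.013], [0.661, 0.006, -0.75]] [0.253, -0.177, -1.069, 1.711, -0.181, -0.34] 3.997970935653408e-06
```

Request:
{"method": "apply_moves", "body": {
  "rows": [
    [[0.35,0,0.35,0,0,0,0],[0.35,0,0.35,0,0,0,0],[0.35,0,0.35,0,0,0,0],[0.35,0,0.35,0,0,0,0],[0.35,0,0.35,0,0,0,0],[0,0,0,0,0,0,0]]
  ]
}}

```text
time: 21.8
position: [0.5656, 0.0897, 0.1752]
ee_rot: [[0.759, -0.008, 0.651], [0.001, -1.0, -0.014], [0.651, 0.012, -0.759]]
contact_force: [0.1, -0.5, 0.4]
width: 0.0
grasp_force: 0.0
```

Run:
```python
from h import *
s=status.sense();print(np.round(s["position"],4),np.round(s["ee_rot"],3).tolist(),np.round(s["joints"],3).tolist(),s["width"])
```

```text
[0.5656 0.0897 0.1752] [[0.759, -0.008, 0.651], [0.001, -1.0, -0.014], [0.651, 0.012, -0.759]] [0.216, -0.052, -0.95, 1.714, -0.156, -0.309] 2.5068432359009134e-05
```

```bash
cat > fk.py <<'E'
import numpy as np
from scipy.optimize import least_squares
from scipy.spatial.transform import Rotation as Ro
D=[([-.875,.256,.107,0,-1.424,-.285],[.22,-.504,.23],[[-.917,-.399,-.001],[-.399,.917,.002],[0,.002,-1]]),
([.466,.373,-.275,0,-.922,-2.031],[.5244,.0909,.0288],[[-1,-.006,0],[-.006,1,0],[0,0,-1]]),
([.582,.112,-.444,0,-1.017,-2.146],[.4173,.09,.0921],[[-1,-.007,-.001],[-.007,1,-.001],[.001,-.001,-1]]),
([.608,.043,-.762,.483,-.49,-2.568],[.5047,.0885,.0947],[[-.925,-.007,.381],[-.009,1,-.001],[-.381,-.004,-.925]]),
([.656,-.046,-.678,.393,-.654,.645],[.4918,.0919,.1454],[[.922,.009,.386],[.008,-1,.003],[.386,0,-.922]]),
([.253,-.177,-1.069,1.711,-.181,-.34],[.504,.0862,.1729],[[.75,-.013,.661],[-.005,-1,-.013],[.661,.006,-.75]]),
([.216,-.052,-.95,1.714,-.156,-.309],[.5656,.0897,.1752],[[.759,-.008,.651],[.001,-1,-.014],[.651,.012,-.759]])]
def E(ax,a): return Ro.from_euler(ax,a).as_matrix()
def fk(q,p,s4,s6,c6):
    r0,y0,h0,a1,L1,L2,a2,y5,z5,Lt,xt=p
    R=E('z',q[0]);x=R@[r0,y0,h0]
    R=R@E('y',q[1]);x=x+R@[a1,0,L1]
    R=R@E('y',-q[2]);x=x+R@[L2,0,a2]
    R=R@E('x',s4*q[3]);x=x+R@[0,y5,z5]
    W=x;R=R@E('y',-q[4]);x=x+R@[Lt,0,xt]
    T=R@E('y',np.pi/2)@E('z',s6*q[5]+c6)   # tool z = link x
    return x,T,W
def fit():
    best=None
    for s4 in(1,-1):
        for s6 in(1,-1):
            for c6 in np.arange(4)*np.pi/2:
                ro=np.mean([np.abs(fk(q,np.zeros(11),s4,s6,c6)[1]-np.array(R)).max() for q,_,R in D])
                if best is None or ro<best[0]: best=(ro,s4,s6,c6)
    _,s4,s6,c6=best
    f=lambda p:np.r_[np.concatenate([fk(q,p,s4,s6,c6)[0]-x for q,x,_ in D]),1e-3*(p-p0)]
    p0=np.array([0,-.08,.25,0,.3,.3,0,-.08,0,.25,0.])
    r=least_squares(f,p0)
    return r.x,s4,s6,c6,best[0],np.abs(r.fun[:21]).max()
E
python3 - <<'E'
from fk import *
p,*b=fit();print(p.round(4),b)
E
```

```text
[ 1.000e-03 -1.000e-04  1.495e-01  1.100e-03  5.214e-01  4.004e-01
 -2.900e-03 -1.543e-01  1.800e-03  3.632e-01 -1.400e-03] [-1, -1, np.float64(4.71238898038469), np.float64(0.0007257810288808035), np.float64(0.0004283298415508896)]
```

```bash
cat > ik.py <<'E'
from fk import *
P=fit()[:4]
lo=np.array([-2.95,-1.21,-1.09,-2.87,-2.94,-3.05])+.03;hi=np.array([2.95,1.97,1.5,1.71,-.07,3.05])-.03
def ik(x,zax,q0):
    def f(q):
        X,T,W=fk(np.r_[q,0],P[0],*P[1:]);return np.r_[X-x,.3*(T[:,2]-zax)]
    r=least_squares(f,np.clip(q0,lo[:5]+1e-4,hi[:5]-1e-4),bounds=(lo[:5],hi[:5]),xtol=1e-10);return r.x,np.abs(r.fun).max()
def ik_all(x,zax,n=25,seed=0):
    rng=np.random.default_rng(seed);S=[]
    for _ in range(n):
        q0=np.array([rng.uniform(-.6,1),rng.uniform(-.5,1.2),rng.uniform(-1,.5),rng.uniform(-2.8,1.6),rng.uniform(-1.5,-.15)])
        q,e=ik(x,zax,q0)
        if e<3e-4 and not any(np.abs(q-s).max()<.02 for s in S):S.append(q)
    return S
def pose(a,psi,back=0,dz=0):
    c,s=np.cos(a),np.sin(a);x=np.array([.6075-.011*c-back,.092,.018+.011*s+dz])
    return x,np.array([s*np.cos(psi),s*np.sin(psi),-c])
E
timeout 500 python3 - <<'E'
from ik import *
for a in(36,40,45,50):
    for psi in(-20,-10,0,10,20):
        for q in ik_all(*pose(np.radians(a),np.radians(psi)),n=15):
            _,_,W=fk(np.r_[q,0],P[0],*P[1:]);print(a,psi,q.round(2).tolist(),"W",W.round(3).tolist())
E
```

```text
50 0 [-0.17, 0.33, -0.78, -2.82, -0.43] W [0.321, 0.092, 0.259]
50 10 [-0.09, 0.29, -0.54, -2.07, -0.23] W [0.326, 0.043, 0.259]
50 20 [-0.03, 0.3, -0.46, -1.63, -0.29] W [0.339, -0.004, 0.26]
```

```bash
timeout 550 python3 - <<'E'
from ik import *
for a in(42,46,50,54):
  for psi in(15,25,35):
    q0=np.array([-.03,.3,-.46,-1.63,-.29]);out=[]
    for back,dz in((0,0),(.04,0),(.07,0),(.07,.06),(.07,.12)):
        q,e=ik(*pose(np.radians(a),np.radians(psi),back,dz),q0)
        out.append((back,dz,bool(e<3e-4),q.round(2).tolist()));q0=q
    print(a,psi,*out,sep="\n   ")
E
```

```text
42
   15
   (0, 0, False, [0.22, 0.28, -0.46, -1.04, -0.1])
   (0.04, 0, False, [0.18, 0.23, -0.53, -1.24, -0.1])
   (0.07, 0, False, [0.16, 0.19, -0.58, -1.35, -0.1])
   (0.07, 0.06, False, [0.36, 0.06, -0.67, -0.54, -0.1])
   (0.07, 0.12, False, [0.42, -0.1, -0.94, 0.77, -0.1])
42
   25
   (0, 0, True, [0.25, 0.28, -0.45, -0.84, -0.17])
   (0.04, 0, True, [0.26, 0.22, -0.53, -0.9, -0.15])
   (0.07, 0, True, [0.27, 0.17, -0.59, -0.93, -0.14])
   (0.07, 0.06, False, [0.41, 0.05, -0.7, -0.39, -0.1])
   (0.07, 0.12, False, [0.47, -0.08, -0.82, 0.17, -0.1])
42
   35
   (0, 0, True, [0.1, 0.31, -0.36, -0.98, -0.41])
   (0.04, 0, True, [0.09, 0.25, -0.44, -1.03, -0.4])
   (0.07, 0, True, [0.09, 0.21, -0.5, -1.06, -0.39])
   (0.07, 0.06, True, [0.2, 0.08, -0.51, -0.77, -0.4])
   (0.07, 0.12, True, [0.27, -0.03, -0.5, -0.54, -0.45])
46
   15
   (0, 0, False, [0.14, 0.28, -0.45, -1.36, -0.1])
   (0.04, 0, False, [0.13, 0.22, -0.53, -1.44, -0.1])
   (0.07, 0, False, [0.13, 0.17, -0.58, -1.49, -0.1])
   (0.07, 0.06, False, [0.21, 0.06, -0.6, -1.18, -0.1])
   (0.07, 0.12, False, [0.45, -0.1, -0
[... 1583 characters left out ...]
 -2.18, -0.55])
   (0.07, 0.06, True, [0.01, 0.05, -0.61, -1.67, -0.21])
   (0.07, 0.12, False, [0.18, -0.06, -0.6, -1.28, -0.1])
54
   25
   (0, 0, True, [-0.18, 0.35, -0.48, -1.76, -0.5])
   (0.04, 0, True, [-0.23, 0.31, -0.58, -1.81, -0.54])
   (0.07, 0, True, [-0.27, 0.28, -0.65, -1.83, -0.57])
   (0.07, 0.06, True, [-0.07, 0.08, -0.57, -1.49, -0.41])
   (0.07, 0.12, True, [0.22, -0.07, -0.58, -0.96, -0.22])
54
   35
   (0, 0, True, [-0.19, 0.38, -0.4, -1.53, -0.62])
   (0.04, 0, True, [-0.23, 0.34, -0.49, -1.57, -0.65])
   (0.07, 0, True, [-0.26, 0.31, -0.56, -1.59, -0.67])
   (0.07, 0.06, True, [-0.15, 0.14, -0.51, -1.37, -0.61])
   (0.07, 0.12, True, [-0.04, 0.0, -0.47, -1.14, -0.57])
```

```bash
cat > seg.py <<'E'
from ik import *
def ori(a,psi):
    a,psi=np.radians([a,psi]);z=np.array([np.sin(a)*np.cos(psi),np.sin(a)*np.sin(psi),-np.cos(a)])
    y=np.array([0,z[2],-z[1]]);y/=np.linalg.norm(y);return np.c_[np.cross(y,z),y,z]
def ik6(x,R,q0):
    def f(q):
        X,T,W=fk(q,P[0],*P[1:]);return np.r_[X-x,.3*(T-R).ravel()]
    r=least_squares(f,np.clip(q0,lo+1e-4,hi-1e-4),bounds=(lo,hi),xtol=1e-11);return r.x,np.abs(r.fun).max()
def sim(way,q,n=8):
    X,T,_=fk(q,P[0],*P[1:])
    for x,a,psi in way:
        R=ori(a,psi);rv=Ro.from_matrix(T.T@R).as_rotvec();dx=T.T@(np.array(x)-X)
        em=0;st=0
        for i in range(1,n+1):
            qn,e=ik6(X+(np.array(x)-X)*i/n,T@Ro.from_rotvec(rv*i/n).as_matrix(),q);em=max(em,e);st=max(st,np.abs(qn-q).max());q=qn
        print(x,a,psi,"q",q.round(2).tolist(),"err",round(em,4),"step",round(st,2),"| shift/.025",(dx/.025).round(2).tolist(),"turn/.12",(rv/.12).round(2).tolist());X=np.array(x);T=R
E
python3 - <<'E'
from seg import *
from station import status
q=np.array(status.sense()["joints"])
sim([([.5656,.09,.1752],5,10),([.50,.092,.20],5,10),([.50,.092,.20],30,50),([.50,.092,.20],50,45),([.515,.092,.10],50,45),([.515,.092,.034],50,40),([.515,.092,.034],54,20),([.60,.093,.034],54,20)],q)
E
```

```text
[0.5656, 0.09, 0.1752] 5 10 q [0.45, 0.26, -0.04, 0.03, -1.19, 1.12] err 0.0 step 0.7 | shift/.025 [0.0, -0.0, -0.0] turn/.12 [0.24, -5.19, 0.02]
[0.5, 0.092, 0.2] 5 10 q [0.51, 0.12, -0.15, 0.03, -1.21, 1.05] err 0.0 step 0.02 | shift/.025 [-2.53, -0.1, -1.21] turn/.12 [0.0, 0.0, 0.0]
[0.5, 0.092, 0.2] 30 50 q [0.26, -0.03, -0.28, -0.37, -0.91, 1.41] err 0.0 step 0.07 | shift/.025 [0.0, 0.0, 0.0] turn/.12 [3.28, 1.98, 0.69]
[0.5, 0.092, 0.2] 50 45 q [-0.02, -0.08, -0.38, -0.88, -0.8, 1.87] err 0.0 step 0.08 | shift/.025 [0.0, 0.0, 0.0] turn/.12 [2.14, 2.03, 1.03]
[0.515, 0.092, 0.1] 50 45 q [-0.12, 0.12, -0.44, -1.12, -0.73, 2.25] err 0.0 step 0.05 | shift/.025 [-1.15, 2.58, 2.9] turn/.12 [0.0, 0.0, 0.0]
[0.515, 0.092, 0.034] 50 40 q [-0.18, 0.25, -0.52, -1.36, -0.64, 2.62] err 0.0 step 0.05 | shift/.025 [-1.09, 1.7, 1.7] turn/.12 [-0.32, 0.46, -0.22]
[0.515, 0.092, 0.034] 54 20 q [-0.12, 0.14, -0.64, -1.7, -0.37, 3.02] err 0.0147 step 0.11 | shift/.025 [0.0, 0.0, 0.0] turn/.12 [-1.31, 1.96, -1.21]
[0.6, 0.093, 0.034] 54 20 q [-0.09, 0.28, -0.48, -1.72, -0.36, 3.02] err 0.0139 step 0.02 | shift/.025 [2.2, -0.04, 2.6] turn/.12 [0.0, 0.0, 0.0]
```

Request:
{"method": "apply_moves", "body": {
  "rows": [
    [[0,0,0,0.03,-0.5,0,0],[0,0,0,0.03,-0.5,0,0],[0,0,0,0.03,-0.7,0,0],[0,0,0,0.03,-0.7,0,0],[0,0,0,0.03,-0.7,0,0],[0,0,0,0.03,-0.7,0,0],[0,0,0,0.03,-0.7,0,0],[0,0,0,0.03,-0.7,0,0]]
  ]
}}

```text
time: 22.6
position: [0.59, 0.0718, 0.2011]
ee_rot: [[0.953, -0.028, 0.303], [-0.022, -1.0, -0.02], [0.303, 0.013, -0.953]]
contact_force: [0.8, -0.4, 0.4]
width: -0.0002
grasp_force: 0.0
```

Request:
{"method": "apply_moves", "body": {
  "rows": [
    [[-0.8,0,-0.4,0,0,0.9,0],[-0.8,0,-0.4,0,0,1,0],[0,0,0,0,0,1,0],[0,0,0,0,0,1,0],[0,0,0,0,0,1,0],[0,0,0,0,0,1,0],[0,0,0,0,0,1,0],[0,0,0,0,0,1,0]]
  ]
}}

```text
time: 23.4
position: [0.546, 0.074, 0.2072]
ee_rot: [[0.527, -0.793, 0.305], [-0.829, -0.559, -0.023], [0.189, -0.241, -0.952]]
contact_force: [-0.5, 0.5, -0.3]
width: -0.0001
grasp_force: 0.0
```

Request:
{"method": "apply_moves", "body": {
  "rows": [
    [[0,0,0,0,0,1,0],[0,0,0,0,0,1,0],[0,0,0,0,0,1,0],[0,0,0,0,0,1,0],[0,0,0,0,0,1,0],[0,0,0,0,0,1,0],[0,0,0,0,0,1,0],[0,0,0,0,0,1,0]]
  ]
}}

```text
time: 24.2
position: [0.546, 0.074, 0.2072]
ee_rot: [[-0.348, -0.887, 0.305], [-0.933, 0.358, -0.023], [-0.089, -0.293, -0.952]]
contact_force: [-0.2, 0.4, 0.2]
width: -0.0
grasp_force: 0.0
```

Request:
{"method": "apply_moves", "body": {
  "rows": [
    [[0,0,0,0,0,1,0],[0,0,0,0,0,1,0],[0,0,0,0,0,1,0],[0,0,0,0,0,1,0],[0,0,0,0,0,1,0],[0,0,0,0,0,1,0],[0,0,0,0,0,1,0],[0,0,0,0,0,1,0]]
  ]
}}

```text
time: 25.0
position: [0.546, 0.074, 0.2072]
ee_rot: [[-0.926, -0.224, 0.305], [-0.242, 0.97, -0.023], [-0.291, -0.095, -0.952]]
contact_force: [-0.3, 0.1, -0.6]
width: 0.0001
grasp_force: 0.0
```

```bash
sed -i 's/y\/=np.linalg.norm(y);/y\/=-np.linalg.norm(y);/' seg.py
python3 - <<'E'
from seg import *
from station import status
s=status.sense();q=np.array(s["joints"]);print(s["time"],np.round(s["position"],4),np.round(s["ee_rot"],3).tolist(),q.round(3))
x=s["position"]
sim([(x,30,50),(x,50,45),([.515,.092,.10],50,45),([.515,.092,.034],50,45),([.515,.092,.034],54,20),([.60,.093,.034],54,20)],q)
E
```

```text
25.0 [0.546  0.074  0.2072] [[-0.926, -0.224, 0.305], [-0.242, 0.97, -0.023], [-0.291, -0.095, -0.952]] [ 0.534  0.061 -0.315  0.217 -0.949 -1.969]
[0.54595125 0.07399077 0.20717614] 30 50 q [0.18, 0.06, -0.16, -0.4, -0.97, -1.66] err 0.0 step 0.08 | shift/.025 [0.01, -0.01, -0.01] turn/.12 [-3.46, -0.55, 3.1]
[0.54595125 0.07399077 0.20717614] 50 45 q [-0.07, 0.01, -0.28, -0.88, -0.84, -1.25] err 0.0 step 0.07 | shift/.025 [0.0, 0.0, 0.0] turn/.12 [-2.14, -2.03, 1.03]
[0.515, 0.092, 0.1] 50 45 q [-0.12, 0.12, -0.44, -1.12, -0.73, -0.89] err 0.0 step 0.06 | shift/.025 [3.07, -2.21, 2.48] turn/.12 [0.0, 0.0, 0.0]
[0.515, 0.092, 0.034] 50 45 q [-0.19, 0.28, -0.48, -1.3, -0.72, -0.59] err 0.0 step 0.04 | shift/.025 [1.09, -1.7, 1.7] turn/.12 [0.0, 0.0, 0.0]
[0.515, 0.092, 0.034] 54 20 q [-0.28, 0.22, -0.72, -1.95, -0.54, 0.29] err 0.0 step 0.19 | shift/.025 [0.0, 0.0, 0.0] turn/.12 [1.64, -2.41, -1.43]
[0.6, 0.093, 0.034] 54 20 q [-0.17, 0.32, -0.52, -1.88, -0.43, 0.11] err 0.0 step 0.03 | shift/.025 [-2.2, 0.04, 2.6] turn/.12 [0.0, 0.0, 0.0]
```

Request:
{"method": "apply_moves", "body": {
  "rows": [
    [[0,0,0,-0.58,-0.09,0.52,0],[0,0,0,-0.58,-0.09,0.52,0],[0,0,0,-0.58,-0.09,0.52,0],[0,0,0,-0.58,-0.09,0.52,0],[0,0,0,-0.58,-0.09,0.52,0],[0,0,0,-0.58,-0.09,0.52,0],[0,0,0,-0.43,-0.41,0.21,0],[0,0,0,-0.43,-0.41,0.21,0]]
  ]
}}

```text
time: 25.8
position: [0.5465, 0.0737, 0.2075]
ee_rot: [[-0.911, 0.008, 0.413], [0.216, 0.861, 0.461], [-0.352, 0.509, -0.786]]
contact_force: [0.2, 0.0, -0.9]
width: -0.0002
grasp_force: 0.0
```

Request:
{"method": "apply_moves", "body": {
  "rows": [
    [[0,0,0,-0.43,-0.41,0.21,0],[0,0,0,-0.43,-0.41,0.21,0],[0,0,0,-0.43,-0.41,0.21,0],[0,0,0,0,0,0,0]]
  ]
}}

```text
time: 26.2
position: [0.545, 0.0731, 0.206]
ee_rot: [[-0.841, 0.003, 0.541], [0.353, 0.761, 0.544], [-0.41, 0.648, -0.641]]
contact_force: [0.0, -0.3, 0.1]
width: -0.0
grasp_force: 0.0
```

Run:
```python
from seg import *
from station import status
s=status.sense();q=np.array(s["joints"]);print(s["time"],np.round(s["position"],4),np.round(s["ee_rot"],3).tolist(),q.round(3))
sim([([.505,.092,.10],50,45),([.505,.092,.038],50,45),([.505,.092,.038],54,20),([.60,.093,.034],54,20)],q)
```

```text
26.2 [0.545  0.0731 0.206 ] [[-0.841, 0.003, 0.541], [0.353, 0.761, 0.544], [-0.41, 0.648, -0.641]] [-0.076  0.016 -0.276 -0.892 -0.848 -1.246]
[0.505, 0.092, 0.1] 50 45 q [-0.12, 0.11, -0.46, -1.13, -0.73, -0.88] err 0.0 step 0.06 | shift/.025 [3.37, -2.17, 2.24] turn/.12 [0.02, -0.01, -0.05]
[0.505, 0.092, 0.038] 50 45 q [-0.2, 0.25, -0.5, -1.29, -0.72, -0.6] err 0.0 step 0.04 | shift/.025 [1.03, -1.6, 1.59] turn/.12 [0.0, 0.0, 0.0]
[0.505, 0.092, 0.038] 54 20 q [-0.28, 0.2, -0.74, -1.93, -0.53, 0.26] err 0.0 step 0.19 | shift/.025 [0.0, 0.0, 0.0] turn/.12 [1.64, -2.41, -1.43]
[0.6, 0.093, 0.034] 54 20 q [-0.17, 0.32, -0.52, -1.88, -0.43, 0.11] err 0.0 step 0.03 | shift/.025 [-2.35, -0.03, 2.99] turn/.12 [0.0, 0.0, 0.0]
```

Request:
{"method": "apply_moves", "body": {
  "rows": [
    [[0.67,-0.43,0.45,0,0,0,0],[0.67,-0.43,0.45,0,0,0,0],[0.67,-0.43,0.45,0,0,0,0],[0.67,-0.43,0.45,0,0,0,0],[0.67,-0.43,0.45,0,0,0,0],[0.34,-0.53,0.53,0,0,0,0],[0.34,-0.53,0.53,0,0,0,0],[0.34,-0.53,0.53,0,0,0,0]]
  ]
}}

```text
time: 27.0
position: [0.5066, 0.0934, 0.0399]
ee_rot: [[-0.842, -0.002, 0.54], [0.347, 0.763, 0.545], [-0.413, 0.646, -0.642]]
contact_force: [-0.7, -0.1, 0.4]
width: 0.0005
grasp_force: 0.0
```

Request:
{"method": "apply_moves", "body": {
  "rows": [
    [[0,0,0,0.27,-0.4,-0.24,0],[0,0,0,0.27,-0.4,-0.24,0],[0,0,0,0.27,-0.4,-0.24,0],[0,0,0,0.27,-0.4,-0.24,0],[0,0,0,0.27,-0.4,-0.24,0],[0,0,0,0.27,-0.4,-0.24,0],[0,0,0,0,0,0,0]]
  ]
}}

```text
time: 27.7
position: [0.5048, 0.0939, 0.0394]
ee_rot: [[-0.656, -0.003, 0.755], [0.326, 0.901, 0.287], [-0.681, 0.434, -0.59]]
contact_force: [-0.3, -1.4, 0.5]
width: 0.0001
grasp_force: 0.0
```

Run:
```python
from seg import *
from station import status,get_image
import cv2
s=status.sense();q=np.array(s["joints"]);print(s["time"],np.round(s["position"],4),np.round(s["ee_rot"],3).tolist(),q.round(3))
sim([([.545,.0918,.034],54,20),([.60,.0925,.034],54,20)],q)
a=get_image("top")["color"][:,:,::-1];b=get_image("scene")["color"][:,:,::-1]
cv2.imwrite("pics/m5.png",np.hstack([cv2.resize(a[130:300,200:380],(400,378)),cv2.resize(b[130:310,200:390],(399,378))]))
```

```text
27.7 [0.5048 0.0939 0.0394] [[-0.656, -0.003, 0.755], [0.326, 0.901, 0.287], [-0.681, 0.434, -0.59]] [-0.26   0.189 -0.727 -1.9   -0.521  0.208]
[0.545, 0.0918, 0.034] 54 20 q [-0.24, 0.26, -0.65, -1.94, -0.5, 0.23] err 0.0 step 0.01 | shift/.025 [-0.93, -0.17, 1.32] turn/.12 [0.07, -0.07, -0.04]
[0.6, 0.0925, 0.034] 54 20 q [-0.17, 0.32, -0.52, -1.88, -0.43, 0.11] err 0.0 step 0.02 | shift/.025 [-1.42, 0.03, 1.68] turn/.12 [0.0, 0.0, 0.0]
```

View pics/m5.png

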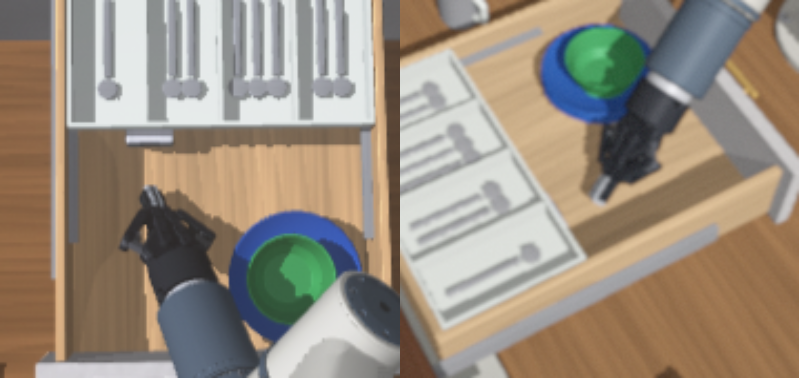

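Request:
{"method": "apply_moves", "body": {
  "rows": [
    [[-0.31,-0.06,0.44,0.02,-0.02,-0.01,0],[-0.31,-0.06,0.44,0.02,-0.02,-0.01,0],[-0.31,-0.06,0.44,0.02,-0.02,-0.01,0],[0,0,0,0,0,0,0],[-0.15,0,0.18,0,0,0,0],[-0.15,0,0.18,0,0,0,0],[-0.15,0,0.18,0,0,0,0],[0,0,0,0,0,0,0]]
  ]
}}

```text
time: 28.6
position: [0.5647, 0.0913, 0.0351]
ee_rot: [[-0.648, -0.001, 0.762], [0.324, 0.904, 0.277], [-0.689, 0.427, -0.586]]
contact_force: [0.2, 0.2, 0.8]
width: -0.0003
grasp_force: 0.0
```

Run:
```python
from seg import *
from station import status,get_image
s=status.sense();q=np.array(s["joints"]);print(s["time"],np.round(s["position"],4),np.round(s["ee_rot"],3).tolist(),q.round(3))
sim([([.60,.0925,.033],54,20)],q)
```

```text
28.6 [0.5647 0.0913 0.0351] [[-0.648, -0.001, 0.762], [0.324, 0.904, 0.277], [-0.689, 0.427, -0.586]] [-0.216  0.277 -0.608 -1.921 -0.481  0.192]
[0.6, 0.0925, 0.033] 54 20 q [-0.17, 0.32, -0.52, -1.89, -0.44, 0.12] err 0.0 step 0.01 | shift/.025 [-0.84, 0.01, 1.14] turn/.12 [0.01, 0.02, -0.0]
```

Request:
{"method": "apply_moves", "body": {
  "rows": [
    [[-0.12,0,0.16,0,0,0,0],[-0.12,0,0.16,0,0,0,0],[-0.12,0,0.16,0,0,0,0],[-0.12,0,0.16,0,0,0,0],[-0.12,0,0.16,0,0,0,0],[-0.06,0,0.08,0,0,0,0],[0,0,0,0,0,0,0]]
  ]
}}

```text
time: 29.3
position: [0.5919, 0.092, 0.0334]
ee_rot: [[-0.648, -0.001, 0.762], [0.325, 0.904, 0.277], [-0.689, 0.427, -0.586]]
contact_force: [-0.3, 0.1, -0.5]
width: 0.0002
grasp_force: 0.0
```

Request:
{"method": "apply_moves", "body": {
  "rows": [
    [[-0.06,0,0.07,0,0,0,0],[-0.06,0,0.07,0,0,0,0],[0,0,0,0,0,0,0]]
  ]
}}

```text
time: 29.6
position: [0.5963, 0.0919, 0.0333]
ee_rot: [[-0.648, -0.001, 0.761], [0.325, 0.904, 0.277], [-0.689, 0.427, -0.586]]
contact_force: [-0.1, -0.1, -0.2]
width: -0.0
grasp_force: 0.0
```

Request:
{"method": "apply_moves", "body": {
  "rows": [
    [[-0.06,0,0.07,0,0,0,0],[-0.06,0,0.07,0,0,0,0],[-0.06,0,0.07,0,0,0,0]]
  ]
}}

```text
time: 29.9
position: [0.603, 0.092, 0.0332]
ee_rot: [[-0.648, -0.001, 0.761], [0.324, 0.904, 0.277], [-0.689, 0.427, -0.586]]
contact_force: [-7.2, -0.5, 3.0]
width: 0.0002
grasp_force: 4.8
```

Run:
```python
from h import *
import cv2
print(np.round(status.sense()["position"],4),np.round(status.sense()["contact_force"],1))
a=get_image("top")["color"][:,:,::-1];b=get_image("scene")["color"][:,:,::-1]
cv2.imwrite("pics/m6.png",np.hstack([cv2.resize(a[150:250,220:330],(399,363)),cv2.resize(b[170:260,240:340],(400,360))[:, :] if 0 else cv2.resize(b[170:261,240:340],(399,363))]))
```

```text
[0.603  0.092  0.0332] [-7.2 -0.5  3. ]
```

View pics/m6.png

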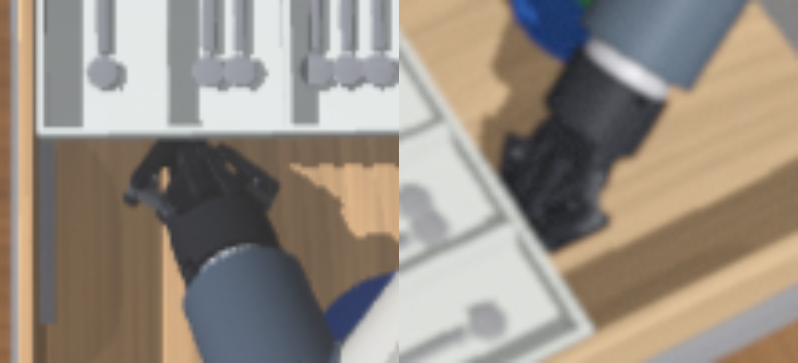

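The picture shows the fingertips under the tray, with the knuckles still a few mm clear of the tray front. A 7 N reaction at about the predicted end point means the tin has met the back. I press lightly once more to confirm.

Request:
{"method": "apply_moves", "body": {
  "rows": [
    [[-0.04,0,0.05,0,0,0,0],[0,0,0,0,0,0,0],[0,0,0,0,0,0,0]]
  ]
}}

```text
time: 30.3
position: [0.603, 0.0923, 0.0325]
ee_rot: [[-0.65, -0.001, 0.76], [0.324, 0.904, 0.278], [-0.688, 0.427, -0.588]]
contact_force: [-9.3, -1.1, 4.8]
width: 0.0002
grasp_force: 4.4
```

Request:
{"method": "apply_moves", "body": {
  "rows": [
    [[0.1,0,-0.12,0,0,0,0],[0.3,0,-0.35,0,0,0,0],[0.5,0,-0.59,0,0,0,0],[0.5,0,-0.59,0,0,0,0],[0.5,0,-0.59,0,0,0,0],[0.5,0,-0.59,0,0,0,0],[-0.5,0.3,-0.4,0,0,0,0],[0,0,0,0,0,0,0]]
  ]
}}

```text
time: 31.1
position: [0.5132, 0.0916, 0.0537]
ee_rot: [[-0.645, -0.003, 0.764], [0.324, 0.905, 0.277], [-0.692, 0.426, -0.582]]
contact_force: [-0.4, 1.3, 0.6]
width: 0.0
grasp_force: 0.0
```

Run:
```python
from h import *
import cv2
print(np.round(status.sense()["position"],4),np.round(status.sense()["contact_force"],1),np.round(status.sense()["joints"],2))
da=get_image("top");db=get_image("scene");a=da["color"][:,:,::-1];b=db["color"][:,:,::-1]
cv2.imwrite("pics/m7.png",np.hstack([cv2.resize(a[100:310,210:440],(399,364)),cv2.resize(b[90:310,150:390],(399,364))]))
for n,p in(("tray front L",(.578,.19,.106)),("tray front R",(.578,-.185,.106))):print(n,proj(da,p))
```

```text
[0.5132 0.0916 0.0537] [-0.4  1.3  0.6] [-0.22  0.15 -0.7  -1.86 -0.47  0.12]
tray front L [230.41635736 186.19687068]
tray front R [368.4956647  185.81271072]
```

View pics/m7.png

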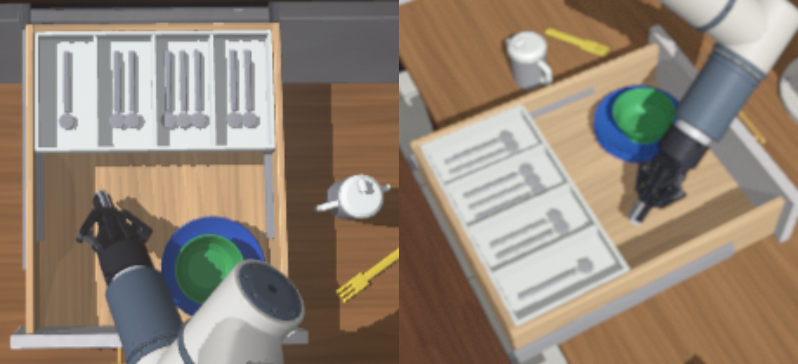

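```bash
python3 -c "
from station import manip;print(manip.finish_job())"
```

```text
the job is handed in; nothing more can be done
None
```

The job is handed in at about 31 s of arm time: the tray is fully back, and the tin was pushed lengthways under it until it resisted firmly (about 9 N) at the back wall. The plates, bowl, cup and fork look unmoved in the last picture. The tray hides the tin there, so its final position rests on the push force and where the push stopped.

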